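Set the stone, then show the copper ball dish

ROBOT

A 6-joint arm with a two-finger parallel gripper is mounted at the origin on the work surface. World frame = base frame: x ahead of the robot, y to its left, z up, the work surface at z = 0. Lengths are in m, angles in rad, forces in N, time in s.
With the tool pointing down it reaches from about 0.325 to 0.9 m from the base axis. Payload 3.5 kg.
Tool frame: the origin (TCP) lies at the very end of the fingers, on their centre line; the grasp point (between the pads) lies 19 mm behind it; z points along the fingers, y is the line along which they close (so a half turn about z gives the same grasp; the last joint's range is limited). The gripper opens to 85 mm and grips with 20 to 120 N. Pads are 22 mm wide; open, the fingers measure 114 mm over their backs; the gripper's body (76 mm by 85 mm) begins 54 mm behind the grasp point. The pads swing forward as they close: fully open they stand 13 mm farther back than shut.
Start: joints at [1.102, 0.276, -0.026, 1.268, 0, 1.467], TCP at [0.224, 0.584, 0.198] pointing down, gripper open.
Joint ranges: [-3.12, 3.12], [-0.85, 1.88], [-1.08, 1.24], [-1.95, 2.15], [-1.57, 1.53], [-3.14, 3.14]. Speed limits (rad/s): [2.57, 2.57, 3.14, 3.14, 3.14, 3.14].

INTERFACE

Orientations are given as [roll, pitch, yaw] about the fixed x, y, z axes, in that order (R = Rz(yaw) Ry(pitch) Rx(roll)).
In Python, from cell import get_obs, capture, hand_in gives the robot as it stands. The module is installed in compiled form; this text tells all that it offers.
- The arm moves only by the shell command python3 -m handwheel 'ROWS' [FORCE]. ROWS is a JSON object of lists of equal length, an entry for each row: "slide": the shift along the world's x, y, z scaled (see below), a list of three; "angular": the turn, a rotation vector about the world's x, y, z scaled (see below), a list of three; "gripper": the opening, from -1 (shut) to 1 (fully open). A call has 1 to 8 rows; each row shifts and turns the commanded pose from where the row before left it; what a row does not reach is not made up. The controller multiplies each number of a shift by 50 mm and each number of a turn by pi/4 rad. A row lasts 1/8 s, in which the tool goes at most 62.5 mm and 10.7 degrees, less where a joint would pass 70% of its speed; a pose out of reach is approached as far as the arm can. A call with a number of a shift or a turn outside -1 to 1 is refused whole. A call with a gripper value outside its range is refused whole. The fingers move at their own pace and stop on an object; FORCE is the grip in N (left out, the last holds). Time passes only in rows, so rows that do not move let the fingers close. It gives the time, the measured TCP pose, the force, the opening and the grip force at its end, in the units of the state.
- get_obs(): the state, without advancing time (a new reading comes with each control period).
- capture(name): name is "side" or "top" or "wrist"; returns a dict with "img" (400x640x3 uint8, red, green, blue), "depth" (400x640 float32, m along the optical axis (not along the pixel's ray), 0 where there is no reading), "mtx" (3x3 intrinsics, pixels), "world_to_cam" (4x4, takes a point from world to camera coordinates). Camera axes: x right, y down, z forward; pixel columns grow to the right and rows downward; lengths in m; the calibration is good to about 2 mm. A picture is of the moment at which its call begins.
- hand_in(): hands the job in; it is judged then, once.
The state is a dict: "clock": time; "joint_positions": joint angles; "joint_velocities": joint speeds; "joint_efforts": joint torques, N m; "eef_pos": TCP position; "tcp_rot": TCP orientation; "ft_force": force on the tool from outside, world axes, zero at the start; "ft_torque": the same for the moment, N m; "opening": finger opening in m; "grasp_force": force on a finger pad.
Only numpy, scipy, OpenCV 4.12 (cv2) and the standard library are available. Lean on these libraries where they do the work, as an engineer would, in place of code of your own. Each camera call takes 0.05 s, during which the arm holds its last target. There are 200 camera calls.

TASK

Swing the toggle clamp over onto the green stone on the dish's side tab so that its rubber foot rests on the stone for a second, then swing it fully back open. Then take the copper dish by its wooden grip, lift it out of the nest to at least 12 cm above the bench and turn it through a quarter turn (either way) from how it lay in the nest, keeping it level and the loose blue ball in the middle. Finish while still holding it there, level and still, with the ball resting at its centre; leave the other things on the bench alone.

Things in the scene. Friction and masses are not known exactly. Their poses are not given: they have to be found in the camera images.
- nest: Fixed wooden block 20 mm high on the bench, spanning its x -55..55, y -50..165 mm; origin at bench level under the middle of the dish's place. The dish stands on its top among four brass pins (7 mm thick, 6 high, on a 50 mm radius, on the diagonals). Its -x side roughly faces the robot; the clamp stands at its +y end.
- clamp (a joint): Clamp angle (rad), about the nest's x axis; arm and handle are one L. 0 closed: steel arm (14 mm wide, 12 thick, 80 long) level towards the dish (nest -y), red handle (16 thick) straight up. 1.57 open: arm straight up, handle level, outward (nest +y). Its weight tips it shut below about 0.7, open above about 0.9, in 1-2 s. Push the upright limb 40 mm above the hinge: under 3 N. Starts near 1.57.
- clamp_hinge (a point): Fixed point on the clamp's hinge axis: 140 mm along the nest's +y from the nest's origin, 50 mm above the bench, between two steel cheeks (36 mm over all along nest x, 30 along y, tops 62 mm above the bench).
- clamp_foot (a point): Middle of the underside of the clamp's black rubber foot (12 mm thick), 70 mm along the arm from the hinge and 16 mm to its underside.
- clamp_handle_end (a point): Free end of the clamp's red handle, 82 mm from the hinge.
- dish: Round copper dished plate, loose, about 0.2 kg, 112 mm across, rim 17.5 mm high, shallow hollow (slope 5 degrees in the middle, 16 near the rim). Origin in the middle of its underside, z up. A flat tang (16 mm wide, 6 thick) along its -x carries the wooden grip; a tab along +y the green stone. In the nest its axes match the nest's to about 2 degrees.
- dish_grip (a point): Point in the dark wooden grip, an upright block 28 mm long (dish x), 16 wide (dish y: close the fingers this way), standing 6 to 42 mm above the dish's underside. The point is 95 mm from the dish's middle along its -x, 30 mm above its underside, 12 below the grip's top. Beside it is free space down to the bench.
- dish_centre (a point): Lowest point of the dish's hollow, in its middle, 4 mm above its underside.
- stone_top (a point): Middle of the green stone's top on the dish's side tab, 70 mm from the dish's middle along its +y, 14 mm above its underside; the closed clamp's foot rests here.
- ball_center (a point): Centre of the loose blue ball, 22 mm across, about 15 g, rolling freely in the dish's hollow.
- spool: Bystander: white plastic spool of copper wire, 68 mm across, 34 mm high, standing beside the nest on its -y side; origin in the middle of its underside.
- jar: Bystander: amber bead jar, 44 mm across, 45 mm high, beyond the nest (+x); origin in the middle of its underside.
- pot: Bystander: small terracotta bowl, 56 mm across, 28 mm high, to the right; origin in the middle of its underside.
- driver: Bystander: screwdriver 150 mm long lying to the right; origin under its middle.
- pendant: Bystander: flat round copper pendant with a red stone, 39 mm across, 10 mm high, to the left; origin in the middle of its underside.
- bangle: Bystander: brass ring 66 mm across, 8 mm high, lying to the left; origin in the middle of its underside.
Not all that is in view belongs to the job. Leave any purple or white look-alike of the nest alone.

How it is judged:
By the outcome, as a careful person would: the job done as asked, in the order asked, and still so for the second after the job is handed in, while the arm keeps its last pose, push and grip.
It also fails if it takes over 64 s, if anything falls off the work surface, if the arm or the gripper's body presses on something with over 40 N, if the wrist force passes 120 N, or if a joint passes its speed limit or range.

## Working session

There is one attempt and no reset: what is moved stays moved. The work goes in short steps, Python scripts to look and compute and a shell command to move; the robot and the scene stay as the last step left them, time stands still between calls to the robot, and variables do not carry over. Pictures are saved under pics/ and viewed, at most 10 in all, crops included, and the job is handed in when it is done.

```bash
mkdir -p pics; cat > h.py <<'E'
import numpy as np, cv2
from cell import get_obs, capture
def cap(n,save=None):
    c=capture(n)
    if save: cv2.imwrite('pics/'+save,cv2.cvtColor(c['img'],cv2.COLOR_RGB2BGR))
    return c
def pts(c):
    d=c['depth'];K=c['mtx'];v,u=np.mgrid[:d.shape[0],:d.shape[1]]
    P=np.stack([(u-K[0,2])/K[0,0]*d,(v-K[1,2])/K[1,1]*d,d],-1)
    T=np.linalg.inv(c['world_to_cam']);return P@T[:3,:3].T+T[:3,3]
def ray(c,u,v,z):
    T=np.linalg.inv(c['world_to_cam']);r=T[:3,:3]@np.linalg.inv(c['mtx'])@[u,v,1];o=T[:3,3]
    return o+r*(z-o[2])/r[2]
def proj(c,p):
    q=c['world_to_cam']@np.r_[p,1];q=c['mtx']@q[:3];return q[:2]/q[2]
E
python3 - <<'E'
from h import *
o=get_obs();print(o['clock'],o['eef_pos'],o['tcp_rot'],o['opening'])
a=cap('top','top0.png');b=cap('side','side0.png')
for c in(a,b):print(np.linalg.inv(c['world_to_cam'])[:3].round(3).tolist(),c['mtx'][0])
E
```

```text
0.0 [0.22315527 0.58287139 0.19632759] [-3.13933569e+00 -2.65758106e-04  2.77580860e+00] 0.08554221996008954
[[0.017, -0.993, 0.119, 0.34], [-1.0, -0.016, 0.01, -0.025], [-0.008, -0.119, -0.993, 1.287]] [437.81507443   0.         312.0415801 ]
[[0.87, -0.327, 0.37, 0.087], [-0.493, -0.557, 0.669, -0.749], [-0.013, -0.764, -0.645, 0.813]] [424.37872555   0.         319.59219269]
```

View pics/top0.png

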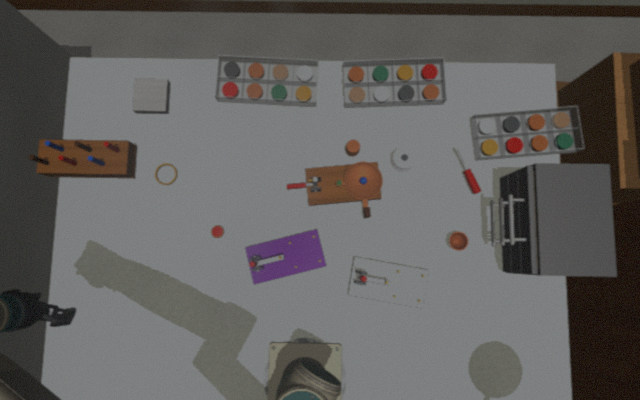

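View pics/side0.png

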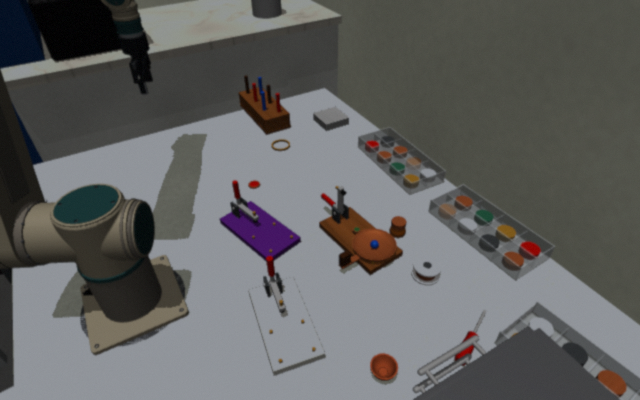

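The top view shows the wooden nest at about (343,184), with the dish and ball at (363,181). The grip is at (366,210), the stone at (339,183), and the open clamp's red handle at (296,186). The spool is at (403,159), and the jar at (353,147). Next I'll measure these.

```bash
python3 - <<'E'
from h import *
for n in('top','side'):
    c=cap(n);P=pts(c);im=c['img'];hsv=cv2.cvtColor(im,cv2.COLOR_RGB2HSV);H,S,V=[hsv[...,i].astype(int) for i in range(3)]
    print(n)
    X,Y,Z=P[...,0],P[...,1],P[...,2]
    reg=(X>.38)&(X<.62)&(Y>-.2)&(Y<.1)&(c['depth']>0)
    def rep(nm,m):
        m=m&reg;k,l,st,ce=cv2.connectedComponentsWithStats(m.astype(np.uint8))
        if k<2:print(nm,'none');return
        i=1+st[1:,4].argmax();q=P[l==i]
        print(nm,st[i,4],ce[i].round(1),q.mean(0).round(4),q.min(0).round(3),q.max(0).round(3));return l==i
    rep('ball',(H>100)&(H<130)&(S>120)&(V>50))
    rep('green',(H>40)&(H<90)&(S>60))
    rep('red',((H<4)|(H>175))&(S>150)&(V>70))
    rep('darkgrip',(V<75)&(S>60)&(Z>.03)&(H<25))
    rep('white/dark steel',(Z>.07))
    m=(Z>.012)&(Z<.028)&(S>90)&(H<25)&(V>60)&reg
    k,l,st,ce=cv2.connectedComponentsWithStats(m.astype(np.uint8));i=1+st[1:,4].argmax()
    q=P[l==i];r=cv2.minAreaRect(q[:,:2].astype(np.float32)*1000);print('wood',r,cv2.boxPoints(r).round().tolist(),np.median(q[:,2]))
    d=(Z>.028)&(Z<.05)&(S>90)&(H<25)&(V>75)&reg
    k,l,st,ce=cv2.connectedComponentsWithStats(d.astype(np.uint8));i=1+st[1:,4].argmax();q=P[l==i]
    cc,_=cv2.findContours((l==i).astype(np.uint8),0,1);e=cv2.fitEllipse(max(cc,key=len));print('dish',st[i,4],q.mean(0),q[:,2].max(),cv2.minEnclosingCircle(q[:,:2].astype(np.float32)*1000),e,ray(c,*e[0],.0375))
c=cap('top');im=c['img'][130:230,270:430];cv2.imwrite('pics/z.png',cv2.cvtColor(cv2.resize(im,(800,500),interpolation=cv2.INTER_CUBIC),cv2.COLOR_RGB2BGR))
E
```

```text
top
ball 22 [362.9 180.1] [ 0.5655 -0.158   0.0445] [ 0.56  -0.164  0.039] [ 0.571 -0.153  0.051]
green 13 [338.6 182.4] [ 0.5596 -0.0888  0.0339] [ 0.555 -0.093  0.029] [ 0.564 -0.084  0.037]
red 45 [295.2 185.5] [0.5445 0.0357 0.0572] [0.54  0.014 0.052] [0.55  0.056 0.063]
darkgrip 40 [366.4 211.8] [ 0.4724 -0.1665  0.0596] [ 0.46  -0.173  0.044] [ 0.485 -0.161  0.066]
white/dark steel 68 [315.4 180. ] [ 0.5502 -0.0215  0.1193] [ 0.544 -0.037  0.072] [ 0.558 -0.004  0.135]
wood ((546.777587890625, -84.78165435791016), (129.5391082763672, 173.36192321777344), 5.898636817932129) [[473.0, -5.0], [491.0, -178.0], [620.0, -164.0], [602.0, 8.0]] 0.019771969806267276
dish 609 [ 0.56691681 -0.15333869  0.0323732 ] 0.04164191399017958 ((563.1087646484375, -158.97784423828125), 59.36778259277344) ((361.5416564941406, 180.5561981201172), (32.834171295166016, 38.545047760009766), 174.656005859375) [ 0.56533489 -0.15479358  0.0375    ]
side
ball 44 [374.  243.9] [ 0.5645 -0.1646  0.0423] [ 0.557 -0.171  0.035] [ 0.575 -0.157  0.049]
green 10 [356.5 228.8] [ 0.5605 -0.0914  0.036 ] [ 0.557 -0.095  0.034] [ 0.565 -0.085  0.038]
red 60 [327.4 199.3] [0.5431 0.0301 0.057 ] [0.537 0.005 0.052] [0.551 0.056 0.062]
darkgrip 141 [344.8 258.2] [ 0.471  -0.1754  0.0517] [ 0.458 -0.181  0.031] [ 0.486 -0.162  0.066]
white/dark steel 144 [340.2 195.8] [ 0.5495 -0.025   0.1058] [ 0.544 -0.038  0.07 ] [ 0.559 -0.003  0.132]
wood ((553.3710327148438, -97.98310852050781), (206.40553283691406, 124.47267150878906), 86.61102294921875) [[485.0, -197.0], [609.0, -205.0], [622.0, 1.0], [497.0, 9.0]] 0.020958674107311448
dish 745 [ 0.57109938 -0.1500237   0.03274217] 0.0412290360722376 ((566.4359130859375, -156.406494140625), 58.861629486083984) ((372.86383056640625, 243.35928344726562), (29.428476333618164, 42.55094528198242), 92.21393585205078) [ 0.56606026 -0.15783366  0.0375    ]
```

View pics/z.png

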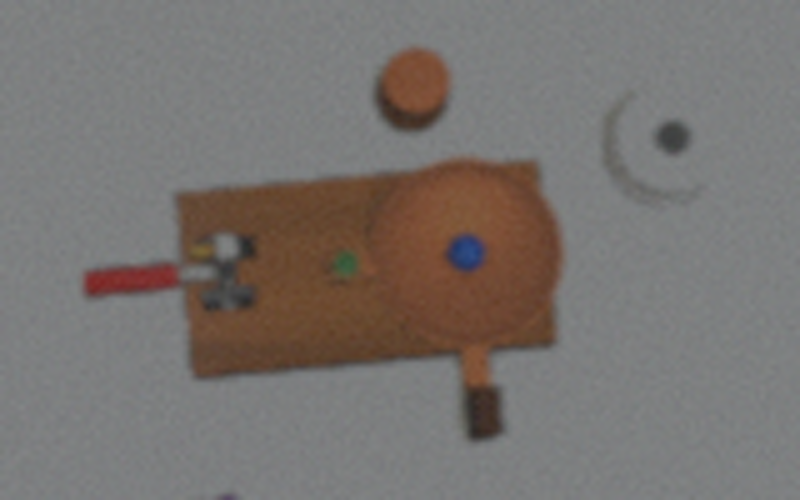

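The measurements agree with each other:

| Item | Value |
|---|---|
| Nest yaw | about 6.2° |
| Dish centre | about (0.5655, -0.1575) |
| Hinge | about (0.550, -0.018) |
| Grip | about (0.472, -0.168) |

The plan is to put shut fingers inside the clamp's L, push the arm over, then ease the handle down.

```bash
python3 -m handwheel '{"slide":[[0.5,-0.9,0],[0.58,-1,0],[0.58,-1,0],[0.58,-1,0],[0.58,-1,0],[0.58,-1,0],[0.58,-1,0],[0.58,-1,0]],"angular":[[0,0,-0.174],[0,0,-0.174],[0,0,-0.174],[0,0,-0.174],[0,0,-0.174],[0,0,-0.174],[0,0,-0.174],[0,0,-0.174]],"gripper":[-1,-1,-1,-1,-1,-1,-1,-1]}' 40
python3 -m handwheel '{"slide":[[0.58,-1,0],[0.58,-1,0],[0.5,-0.6,0],[0,0,0],[0,0,0]],"angular":[[0,0,0],[0,0,0],[0,0,0],[0,0,0],[0,0,0]],"gripper":[-1,-1,-1,-1,-1]}'
```

```text
clock: 1.25
eef_pos: [0.4523, 0.187, 0.1977]
tcp_rot: [3.141, -0.0, 1.678]
ft_force: [0.9, 0.0, -0.4]
opening: -0.0002
grasp_force: 0.0
clock: 1.88
eef_pos: [0.534, 0.0588, 0.1972]
tcp_rot: [-3.141, -0.001, 1.682]
ft_force: [0.1, -0.0, -0.3]
opening: 0.0001
grasp_force: 0.0
```

```bash
python3 -m handwheel '{"slide":[[0.24,-0.75,0],[0,0,-0.8],[0,0,-0.8],[0,0,-0.74],[0,0,0],[0,0,0]],"angular":[[0,0,0],[0,0,0],[0,0,0],[0,0,0],[0,0,0],[0,0,0]],"gripper":[-1,-1,-1,-1,-1,-1]}'
python3 - <<'E'
from h import *
c=cap('side');im=c['img'][140:290,280:440];cv2.imwrite('pics/c1.png',cv2.cvtColor(cv2.resize(im,(640,600),interpolation=cv2.INTER_CUBIC),cv2.COLOR_RGB2BGR))
E
```

```text
clock: 2.62
eef_pos: [0.5471, 0.0219, 0.0819]
tcp_rot: [3.14, 0.0, 1.684]
ft_force: [0.8, -0.0, 0.1]
opening: -0.0
grasp_force: 0.0
```

View pics/c1.png

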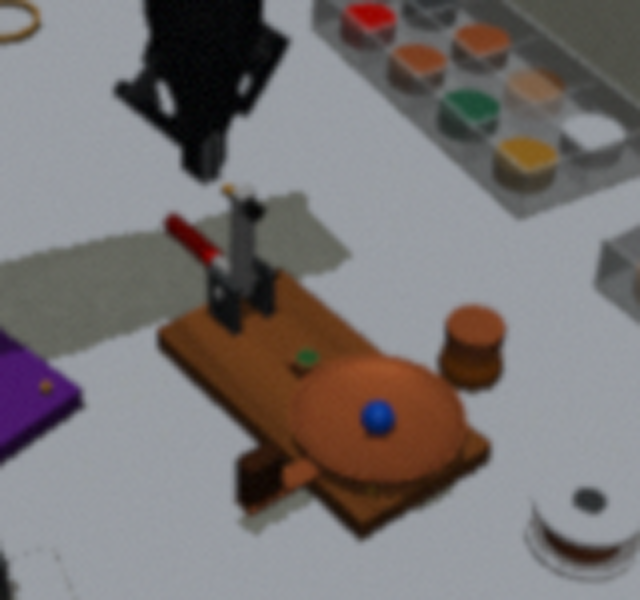

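```bash
python3 -m handwheel '{"slide":[[0,0,-0.15],[0.02,-0.17,0],[0.02,-0.17,0],[0.02,-0.17,0],[0.02,-0.17,0],[0.01,-0.1,0],[0,0,0]],"angular":[[0,0,0],[0,0,0],[0,0,0],[0,0,0],[0,0,0],[0,0,0],[0,0,0]],"gripper":[-1,-1,-1,-1,-1,-1,-1]}'
cat > ang.py <<'E'
from h import *
def ang(save=None):
    h=np.array([.5503,-.0183,.05]);ey=np.array([-.108,.994,0])
    c=cap('side',save);P=pts(c);hsv=cv2.cvtColor(c['img'],cv2.COLOR_RGB2HSV);H,S,V=[hsv[...,i].astype(int) for i in range(3)]
    D=np.linalg.norm(P-h,axis=-1);m=((H<4)|(H>175))&(S>120)&(V>50)&(D<.095)
    q=(P[m]-h);q=q.mean(0) if m.sum() else np.zeros(3);b=(H>100)&(H<130)&(S>120)&(V>50)&(np.linalg.norm(P-[.5655,-.1575,.04],axis=-1)<.07)
    print('handle px',m.sum(),'angle',np.arctan2(q@ey,q[2]).round(3),'ball',P[b].mean(0).round(3))
if __name__=='__main__': ang()
E
python3 ang.py
```

```text
clock: 3.55
eef_pos: [0.5511, -0.0184, 0.0729]
tcp_rot: [-3.142, 0.0, 1.682]
ft_force: [0.5, 0.5, 0.7]
opening: -0.0003
grasp_force: 0.4
handle px 71 angle 1.152 ball [ 0.564 -0.165  0.042]
```

```bash
python3 -m handwheel '{"slide":[[0.01,-0.06,0],[0,-0.06,0],[0,0,0]],"angular":[[0,0,0],[0,0,0],[0,0,0]],"gripper":[-1,-1,-1]}'; python3 ang.py
python3 -m handwheel '{"slide":[[0.01,-0.04,0],[0,-0.04,0],[0,0,0]],"angular":[[0,0,0],[0,0,0],[0,0,0]],"gripper":[-1,-1,-1]}'; python3 ang.py
```

```text
clock: 3.98
eef_pos: [0.5515, -0.0241, 0.073]
tcp_rot: [-3.141, 0.0, 1.682]
ft_force: [-0.0, -0.5, -0.3]
opening: -0.0003
grasp_force: 0.3
handle px 72 angle 1.063 ball [ 0.564 -0.165  0.042]
clock: 4.4
eef_pos: [0.5521, -0.0281, 0.073]
tcp_rot: [-3.142, 0.0, 1.682]
ft_force: [-0.8, 0.9, 0.2]
opening: 0.0002
grasp_force: 0.3
handle px 73 angle 1.001 ball [ 0.564 -0.165  0.042]
```

```bash
python3 - <<'E'
from h import *
c=cap('side');im=c['img'][160:260,290:420];cv2.imwrite('pics/c2.png',cv2.cvtColor(cv2.resize(im,(780,600),interpolation=cv2.INTER_CUBIC),cv2.COLOR_RGB2BGR))
o=get_obs();p=o['eef_pos'];print(((proj(c,p)-[290,160])*6).round(),((proj(c,[.5503,-.0183,.05])-[290,160])*6).round())
E
```

```text
[308. 274.] [292. 301.]
```

View pics/c2.png

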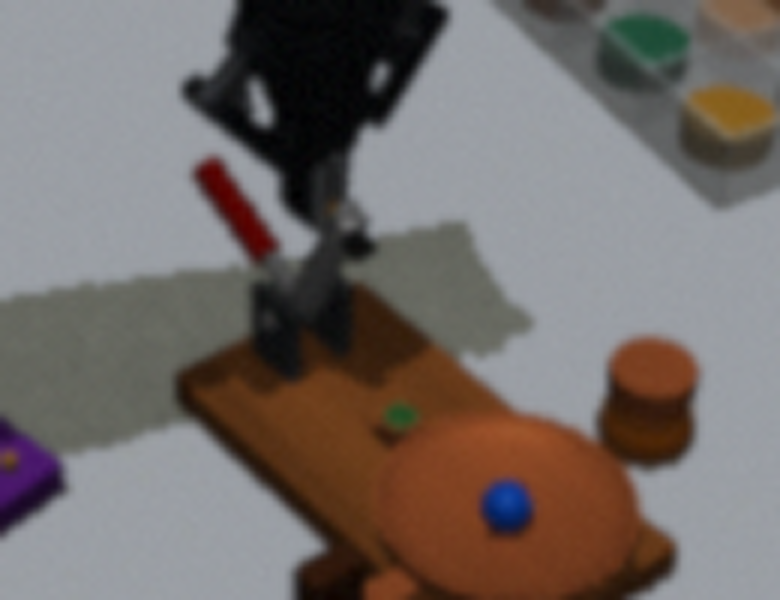

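```bash
python3 - <<'E'
from h import *
p=get_obs()['eef_pos']
for n in('side','top'):
    c=cap(n,n+'_d.png');P=pts(c);V=c['img'].max(-1);u,v=proj(c,p)
    print(n,u,v)
    if n=='side':
        for r in range(184,212,2):
            print(r,[(int(V[r,k]),*(P[r,k]*1000).astype(int)) for k in range(336,350,2)])
E
```

```text
side 341.3589183955277 205.60010012880073
184 [(11, np.int64(525), np.int64(-41), np.int64(165)), (8, np.int64(535), np.int64(-35), np.int64(157)), (8, np.int64(537), np.int64(-41), np.int64(160)), (6, np.int64(543), np.int64(-42), np.int64(159)), (9, np.int64(549), np.int64(-41), np.int64(156)), (16, np.int64(555), np.int64(-41), np.int64(153)), (62, np.int64(560), np.int64(-42), np.int64(152))]
186 [(10, np.int64(524), np.int64(-44), np.int64(161)), (9, np.int64(530), np.int64(-43), np.int64(158)), (7, np.int64(538), np.int64(-41), np.int64(153)), (11, np.int64(542), np.int64(-42), np.int64(153)), (23, np.int64(549), np.int64(-42), np.int64(150)), (43, np.int64(558), np.int64(-37), np.int64(143)), (111, np.int64(664), np.int64(110), np.int64(0))]
188 [(57, np.int64(523), np.int64(-45), np.int64(156)), (11, np.int64(538), np.int64(-31), np.int64(140)), (8, np.int64(541), np.int64(-36), np.int64(143)), (27, np.int64(545), np.int64(-38), np.int64(142)), (33, np.int64(549), np.int64(-41), np.int64(143)), (39, np.int64(555), np.int64(-42), np.int64(141)), (123, np.int64(661), np.int64(1
[... 3278 characters left out ...]
4)), (50, np.int64(545), np.int64(-21), np.int64(62)), (41, np.int64(545), np.int64(-31), np.int64(70)), (42, np.int64(549), np.int64(-35), np.int64(71)), (31, np.int64(554), np.int64(-36), np.int64(69)), (21, np.int64(565), np.int64(-30), np.int64(60)), (36, np.int64(569), np.int64(-34), np.int64(61))]
210 [(27, np.int64(536), np.int64(-25), np.int64(62)), (33, np.int64(540), np.int64(-29), np.int64(63)), (39, np.int64(546), np.int64(-30), np.int64(62)), (35, np.int64(552), np.int64(-31), np.int64(60)), (26, np.int64(563), np.int64(-24), np.int64(49)), (16, np.int64(564), np.int64(-32), np.int64(55)), (29, np.int64(571), np.int64(-31), np.int64(51))]
top 317.68998573423636 182.2813728015178
```

```bash
python3 - <<'E'
from h import *
c=cap('side')
print(proj(c,[.2232,.5829,.1963]), proj(c,[.2232,.5829,.23]))
print(proj(c,[.5471,.0219,.0819]),proj(c,[.5471,.0219,.11]))
w=cap('wrist','w1.png');P=pts(w);print(np.linalg.inv(w['world_to_cam'])[:3].round(3))
im=cv2.imread('pics/side0.png')[40:120,90:190];im2=cv2.imread('pics/w1.png')
cv2.imwrite('pics/cmp.png',np.hstack([cv2.resize(im,(400,320)),cv2.resize(im2,(400,320))]))
E
```

```text
[151.2764361  101.40331583] [148.35870954  91.45848741]
[330.20591639 193.44542749] [330.2412242  185.32330265]
[[ 0.994  0.107  0.03   0.545]
 [ 0.111 -0.96  -0.258  0.038]
 [ 0.001  0.259 -0.966  0.251]]
```

View pics/cmp.png

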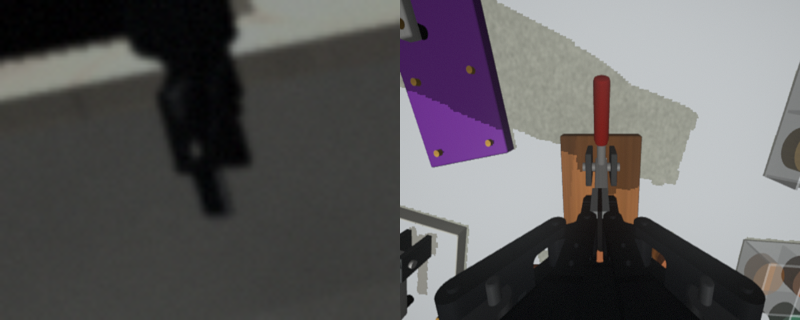

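```bash
python3 - <<'E'
from h import *
w=cap('wrist');P=pts(w);V=w['img'].max(-1)
# wrist pixel from crop: u=(x-400)*1.6, v=y*1.25
for v in range(225,300,6):
    print(v,[(int(V[v,u]),*[int(a) for a in P[v,u]*1000]) for u in range(296,345,8)])
print(proj(w,get_obs()['eef_pos']))
E
```

```text
225 [(142, 533, -45, 20), (60, 541, -29, 63), (90, 546, -24, 74), (85, 552, -23, 75), (85, 557, -22, 77), (62, 565, -30, 50), (61, 569, -26, 62)]
231 [(146, 534, -50, 21), (59, 541, -33, 63), (84, 544, 37, 250), (86, 552, -25, 81), (83, 557, -24, 81), (90, 569, -46, 21), (57, 570, -30, 62)]
237 [(159, 534, -56, 20), (163, 541, -55, 20), (62, 547, -16, 115), (22, 551, -15, 116), (62, 555, -15, 115), (96, 569, -52, 21), (97, 577, -51, 20)]
243 [(158, 535, -62, 20), (129, 542, -61, 20), (61, 547, -16, 123), (29, 551, -16, 123), (59, 555, -15, 123), (111, 570, -57, 21), (156, 577, -57, 21)]
249 [(29, 539, -21, 121), (28, 543, -20, 122), (62, 547, -16, 130), (24, 551, -16, 130), (62, 554, -15, 130), (25, 559, -19, 121), (23, 563, -18, 121)]
255 [(33, 540, -21, 128), (37, 544, -21, 128), (62, 547, -17, 135), (26, 551, -16, 136), (62, 554, -15, 136), (27, 559, -18, 129), (27, 563, -18, 129)]
261 [(25, 540, -20, 136), (47, 544, -20, 135), (60, 547, -16, 143), (23, 551, -15, 143), (59, 554, -15, 142), (26, 559, -19, 133), (24, 562, -18, 134)]
267 [(28, 541, -15, 151), (27, 544, -14, 153), (61
[... 186 characters left out ...]
45), (21, 554, -14, 155), (24, 557, -14, 154), (26, 560, -13, 155)]
279 [(24, 542, -16, 158), (25, 545, -16, 158), (22, 548, -16, 157), (35, 551, -22, 146), (22, 553, -14, 159), (22, 557, -15, 158), (23, 559, -14, 159)]
285 [(21, 542, -16, 162), (24, 545, -16, 162), (20, 548, -16, 161), (29, 552, -25, 145), (19, 553, -14, 163), (17, 556, -14, 162), (21, 559, -13, 164)]
291 [(22, 543, -11, 174), (21, 545, -10, 174), (21, 548, -19, 161), (30, 552, -28, 145), (16, 554, -17, 163), (15, 555, -9, 175), (19, 557, -9, 174)]
297 [(20, 543, -11, 177), (22, 545, -10, 178), (23, 549, -25, 156), (29, 552, -31, 145), (22, 554, -18, 165), (16, 555, -10, 177), (19, 557, -9, 177)]
[319.02474775 229.69231759]
```

Both views put the real fingertips about 30 mm above the reported TCP, at z of about 0.107 now, and the clamp contact agrees. I'll back off, lower by 30 mm and push again.

```bash
python3 -m handwheel '{"slide":[[-0.03,0.3,0],[-0.03,0.32,0],[0,0,-0.3],[0,0,-0.3],[0,0,0]],"angular":[[0,0,0],[0,0,0],[0,0,0],[0,0,0],[0,0,0]],"gripper":[-1,-1,-1,-1,-1]}'; python3 ang.py
python3 -m handwheel '{"slide":[[0.02,-0.2,0],[0.02,-0.2,0],[0.01,-0.1,0],[0,-0.06,0],[0,0,0]],"angular":[[0,0,0],[0,0,0],[0,0,0],[0,0,0],[0,0,0]],"gripper":[-1,-1,-1,-1,-1]}'; python3 ang.py
```

```text
clock: 5.38
eef_pos: [0.5468, 0.0032, 0.0406]
tcp_rot: [-3.137, -0.001, 1.682]
ft_force: [0.3, -0.2, 0.2]
opening: 0.0001
grasp_force: 0.0
handle px 66 angle 1.403 ball [ 0.564 -0.165  0.042]
clock: 6.05
eef_pos: [0.5522, -0.0259, 0.0434]
tcp_rot: [3.141, 0.002, 1.682]
ft_force: [0.3, -0.3, 0.5]
opening: 0.0001
grasp_force: 0.0
handle px 24 angle 0.646 ball [ 0.564 -0.165  0.042]
```

```bash
python3 -m handwheel '{"slide":[[0.01,-0.06,0],[0,-0.06,0],[0,0,0],[0,0,0]],"angular":[[0,0,0],[0,0,0],[0,0,0],[0,0,0]],"gripper":[-1,-1,-1,-1]}'; python3 ang.py
python3 -m handwheel '{"slide":[[0.01,-0.06,0],[0,-0.06,0],[0,0,0],[0,0,0]],"angular":[[0,0,0],[0,0,0],[0,0,0],[0,0,0]],"gripper":[-1,-1,-1,-1]}'; python3 ang.py
```

```text
clock: 6.6
eef_pos: [0.5521, -0.031, 0.043]
tcp_rot: [-3.142, 0.0, 1.682]
ft_force: [-0.4, 0.5, -0.1]
opening: 0.0
grasp_force: 0.0
handle px 15 angle 0.404 ball [ 0.564 -0.165  0.042]
clock: 7.15
eef_pos: [0.5526, -0.037, 0.043]
tcp_rot: [3.142, 0.0, 1.682]
ft_force: [0.1, 0.5, -0.7]
opening: -0.0003
grasp_force: 0.0
handle px 19 angle 0.359 ball [ 0.565 -0.164  0.042]
```

```bash
python3 -m handwheel '{"slide":[[0.01,-0.06,0],[0,-0.06,0],[0.01,-0.06,0],[0,-0.06,0],[0.01,-0.06,0],[0,-0.06,0],[0.01,-0.06,0],[0,-0.06,0]],"angular":[[0,0,0],[0,0,0],[0,0,0],[0,0,0],[0,0,0],[0,0,0],[0,0,0],[0,0,0]],"gripper":[-1,-1,-1,-1,-1,-1,-1,-1]}'; python3 ang.py
python3 -m handwheel '{"slide":[[0.01,-0.06,0],[0.01,-0.06,0],[0,0,0],[0,0,0],[0,0,0],[0,0,0],[0,0,0],[0,0,0]],"angular":[[0,0,0],[0,0,0],[0,0,0],[0,0,0],[0,0,0],[0,0,0],[0,0,0],[0,0,0]],"gripper":[-1,-1,-1,-1,-1,-1,-1,-1]}'; python3 ang.py
python3 - <<'E'
from h import *
a=cap('side')['img'][160:260,290:420];w=cap('wrist')['img']
cv2.imwrite('pics/c3.png',cv2.cvtColor(np.hstack([cv2.resize(a,(400,308)),cv2.resize(w,(400,308))]),cv2.COLOR_RGB2BGR))
E
```

```text
clock: 8.2
eef_pos: [0.5546, -0.061, 0.043]
tcp_rot: [-3.142, -0.0, 1.683]
ft_force: [-0.6, 0.4, -0.2]
opening: 0.0003
grasp_force: 0.0
handle px 2 angle -0.19 ball [ 0.564 -0.165  0.042]
clock: 9.25
eef_pos: [0.5556, -0.0668, 0.043]
tcp_rot: [-3.142, 0.0, 1.683]
ft_force: [-0.6, -0.1, -0.1]
opening: -0.0001
grasp_force: 0.0
handle px 6 angle -0.184 ball [ 0.565 -0.164  0.042]
```

View pics/c3.png

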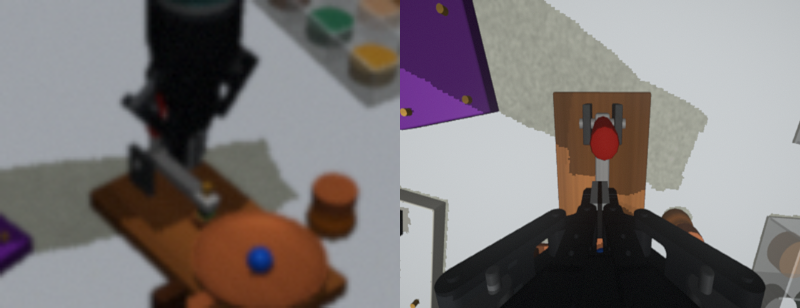

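The clamp is closed with its foot on the stone, and the finger is clear. I'll dwell more than a second, then push the handle back open.

```bash
python3 -m handwheel '{"slide":[[0,0,0],[0,0,0],[0,0,0],[0,0,0],[0,0,0],[0,0,0],[0,0,0],[0,0,0]],"angular":[[0,0,0],[0,0,0],[0,0,0],[0,0,0],[0,0,0],[0,0,0],[0,0,0],[0,0,0]],"gripper":[-1,-1,-1,-1,-1,-1,-1,-1]}' >/dev/null; python3 ang.py
python3 -m handwheel '{"slide":[[-0.02,0.15,0],[-0.02,0.15,0],[-0.02,0.15,0],[-0.02,0.15,0],[-0.02,0.15,0],[-0.02,0.15,0],[-0.02,0.15,0],[0,0,0]],"angular":[[0,0,0],[0,0,0],[0,0,0],[0,0,0],[0,0,0],[0,0,0],[0,0,0],[0,0,0]],"gripper":[-1,-1,-1,-1,-1,-1,-1,-1]}'; python3 ang.py
python3 -m handwheel '{"slide":[[-0.02,0.12,0],[-0.02,0.12,0],[-0.02,0.12,0],[-0.01,0.1,0],[0,0,0],[0,0,0]],"angular":[[0,0,0],[0,0,0],[0,0,0],[0,0,0],[0,0,0],[0,0,0]],"gripper":[-1,-1,-1,-1,-1,-1]}'; python3 ang.py
```

```text
handle px 5 angle -0.18 ball [ 0.564 -0.165  0.042]
clock: 11.45
eef_pos: [0.5478, -0.0127, 0.0425]
tcp_rot: [-3.141, -0.003, 1.684]
ft_force: [-0.2, 0.5, 0.6]
opening: -0.0003
grasp_force: 0.0
handle px 10 angle 0.619 ball [ 0.564 -0.165  0.043]
clock: 12.25
eef_pos: [0.5451, 0.0087, 0.043]
tcp_rot: [3.141, 0.0, 1.683]
ft_force: [-0.4, -0.4, 0.7]
opening: 0.0001
grasp_force: 0.0
handle px 65 angle 1.362 ball [ 0.564 -0.165  0.042]
```

```bash
python3 -m handwheel '{"slide":[[-0.02,0.14,0],[0,0.14,0],[0,0,0.7],[0,0,0.8],[0,0,0.8],[0,0,0.4],[0,0,0],[0,0,0]],"angular":[[0,0,0],[0,0,0],[0,0,0],[0,0,0],[0,0,0],[0,0,0],[0,0,0],[0,0,0]],"gripper":[-1,-1,-1,-1,-1,-1,-1,-1]}'; python3 ang.py
```

```text
clock: 13.3
eef_pos: [0.5432, 0.0229, 0.1768]
tcp_rot: [-3.14, -0.0, 1.683]
ft_force: [0.1, 0.4, -0.0]
opening: 0.0002
grasp_force: 0.0
handle px 69 angle 1.431 ball [ 0.564 -0.165  0.042]
```

```bash
python3 -m handwheel '{"slide":[[-0.18,-0.48,0],[-0.18,-0.48,0],[-0.18,-0.48,0],[-0.18,-0.48,0],[-0.18,-0.48,0],[-0.18,-0.48,0],[-0.18,-0.48,0],[-0.18,-0.46,0]],"angular":[[0,0,0.222],[0,0,0.222],[0,0,0.222],[0,0,0.222],[0,0,0.222],[0,0,0.222],[0,0,0.222],[0,0,0.222]],"gripper":[-1,0.3,0.3,0.3,0.3,0.3,0.3,0.3]}' >/dev/null
python3 -m handwheel '{"slide":[[0,0,0],[0,0,0],[0,0,0]],"angular":[[0,0,0.219],[0,0,0],[0,0,0]],"gripper":[0.3,0.3,0.3]}'
python3 - <<'E'
from h import *
c=cap('wrist','w2.png');P=pts(c);hsv=cv2.cvtColor(c['img'],cv2.COLOR_RGB2HSV);H,S,V=[hsv[...,i].astype(int) for i in range(3)]
for nm,m in(('ball',(H>100)&(H<130)&(S>120)&(V>50)&(P[...,2]>.02)&(P[...,2]<.07)),('green',(H>40)&(H<90)&(S>80)&(P[...,2]>.02)&(P[...,2]<.05)),('grip',(P[...,2]>.054)&(P[...,2]<.07)&(P[...,0]<.51))):
    q=P[m]
    if len(q): print(nm,len(q),np.median(q,0).round(4),q.min(0).round(3),q.max(0).round(3),cv2.minAreaRect(q[:,:2].astype(np.float32)*1000))
f=(c['depth']<.2)&(P[...,2]>.1)
print('fingertip lowest z',np.percentile(P[f][:,2],[0,1,2,5]))
E
```

```text
clock: 14.72
eef_pos: [0.4716, -0.1679, 0.1771]
tcp_rot: [3.141, -0.001, -3.036]
ft_force: [0.7, -0.8, 0.6]
opening: 0.0558
grasp_force: 0.0
ball 190 [ 0.5645 -0.1583  0.0444] [ 0.557 -0.167  0.037] [ 0.575 -0.149  0.048] ((566.1034545898438, -158.39222717285156), (16.693016052246094, 18.646705627441406), 27.96962547302246)
green 12 [ 0.5607 -0.0942  0.0361] [ 0.557 -0.096  0.034] [ 0.565 -0.093  0.037] ((560.860107421875, -94.5590591430664), (2.579298734664917, 8.541255950927734), 87.03874206542969)
grip 2572 [0.3311 0.068  0.0574] [ 0.287 -0.196  0.054] [0.487 0.148 0.07 ] ((370.1483154296875, -17.931228637695312), (197.93853759765625, 335.8173828125), 6.536962032318115)
fingertip lowest z [0.21521594 0.2276103  0.23477756 0.2525213 ]
```

View pics/w2.png

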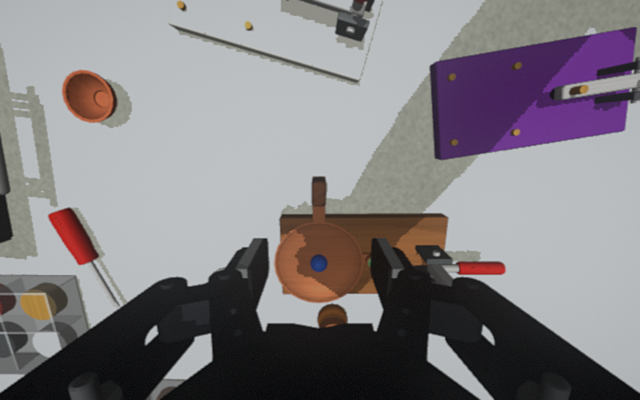

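```bash
python3 - <<'E'
from h import *
c=cap('wrist');P=pts(c)[170:225,300:340].reshape(-1,3);q=P[(P[:,2]>.055)&(P[:,2]<.07)]
print(len(q),np.median(q,0).round(4),cv2.minAreaRect(q[:,:2].astype(np.float32)*1000))
E
python3 -m handwheel '{"slide":[[0,0,-0.8],[0,0,-0.8],[0,0,-0.7],[0,0,-0.4],[0,0,0],[0,0,0]],"angular":[[0,0,0],[0,0,0],[0,0,0],[0,0,0],[0,0,0],[0,0,0]],"gripper":[0.3,0.3,0.3,0.3,0.3,0.3]}'
python3 - <<'E'
from h import *
c=cap('wrist','w3.png');P=pts(c);f=P[(c['depth']<.23)&(c['depth']>.1)];
b=f[(f[:,2]<.14)];print(np.percentile(b[:,2],[0,1,2,5,10]))
E
```

```text
358 [ 0.4724 -0.1679  0.0629] ((473.11309814453125, -167.41656494140625), (27.37004852294922, 15.24736213684082), 5.984744071960449)
clock: 15.58
eef_pos: [0.4729, -0.1686, 0.0439]
tcp_rot: [-3.141, 0.001, -3.034]
ft_force: [-0.2, 0.1, 0.8]
opening: 0.055
grasp_force: 0.0
[-0.00226845 -0.00036494 -0.00016408  0.00013869  0.00041727]
```

```bash
python3 -m handwheel '{"slide":[[0,0.02,-0.25],[0,0,-0.25],[0,0,-0.2],[0,0,0],[0,0,0]],"angular":[[0,0,0],[0,0,0],[0,0,0],[0,0,0],[0,0,0]],"gripper":[0.3,0.3,0.3,0.3,0.3]}'
python3 - <<'E'
from h import *
c=cap('wrist','w3.png');P=pts(c);V=c['img'].max(-1)
e=np.array([-.108,.994]);s=(P[...,:2]-[.4725,-.1675])@e
m=(abs(s)>.02)&(abs(s)<.05)&(V<60)&(abs(P[...,0]-.4725)<.02)&(P[...,2]>.008)
print(m.sum(),np.percentile(P[m][:,2],[0,1,2,5,10,50]),np.percentile(s[m],[1,50,99]))
im=c['img'];cv2.imwrite('pics/w3.png',cv2.cvtColor(im,cv2.COLOR_RGB2BGR))
E
```

```text
clock: 16.25
eef_pos: [0.4721, -0.1674, 0.0079]
tcp_rot: [3.142, -0.0, -3.034]
ft_force: [1.1, -0.3, -0.4]
opening: 0.0554
grasp_force: 0.0
15482 [0.04684451 0.05421063 0.05731667 0.06436976 0.07449381 0.10335082] [-0.04988568 -0.02338518  0.04973575]
```

View pics/w3.png

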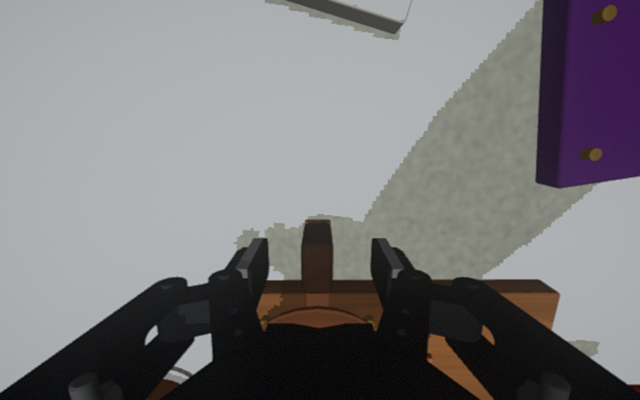

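```bash
python3 -m handwheel '{"slide":[[0,0,-0.16],[0,0,0],[0,0,0],[0,0,0],[0,0,0],[0,0,0],[0,0,0],[0,0,0]],"angular":[[0,0,0],[0,0,0],[0,0,0],[0,0,0],[0,0,0],[0,0,0],[0,0,0],[0,0,0]],"gripper":[0.3,0.1,-0.1,-0.3,-0.5,-0.55,-0.6,-0.65]}' 40
python3 -m handwheel '{"slide":[[0,0,0],[0,0,0],[0,0,0],[0,0,0],[0,0,0],[0,0,0]],"angular":[[0,0,0],[0,0,0],[0,0,0],[0,0,0],[0,0,0],[0,0,0]],"gripper":[-0.7,-0.8,-1,-1,-1,-1]}' 100
python3 ang.py; python3 - <<'E'
from h import *
c=cap('wrist');P=pts(c);V=c['img'].max(-1)
e=np.array([-.108,.994]);s=(P[...,:2]-[.4725,-.1675])@e
m=(abs(s)>.006)&(abs(s)<.03)&(V<60)&(abs(P[...,0]-.4725)<.02)&(P[...,2]>.008)
print(m.sum(),np.percentile(P[m][:,2],[0,1,2,5,10,50]))
E
```

```text
clock: 17.3
eef_pos: [0.4722, -0.1676, 0.0002]
tcp_rot: [-3.141, 0.0, -3.034]
ft_force: [-0.2, -0.6, 0.9]
opening: 0.0155
grasp_force: 28.3
clock: 18.05
eef_pos: [0.4721, -0.1676, 0.0003]
tcp_rot: [-3.141, 0.0, -3.034]
ft_force: [-2.5, -1.0, 4.8]
opening: 0.0145
grasp_force: 97.4
handle px 42 angle 1.447 ball [ 0.564 -0.164  0.043]
17852 [0.02399243 0.04547961 0.05004524 0.06112363 0.07209963 0.11663688]
```

```bash
python3 -m handwheel '{"slide":[[0,0,0.02],[0,0,0.04],[0,0,0.06],[0,0,0.08],[0,0,0.08],[0,0,0.06],[0,0,0.03],[0,0,0]],"angular":[[0,0,0],[0,0,0],[0,0,0],[0,0,0],[0,0,0],[0,0,0],[0,0,0],[0,0,0]],"gripper":[-1,-1,-1,-1,-1,-1,-1,-1]}'
cat > dish.py <<'E'
from h import *
def dish(nm='side'):
    o=get_obs();R=cv2.Rodrigues(np.zeros(3))[0]
    p=o['eef_pos'];a=o['tcp_rot'][2]+np.pi;cen=np.array([p[0]+.095*np.cos(a),p[1]+.095*np.sin(a),0])
    for nm in('side','top'):
        c=cap(nm);P=pts(c);hsv=cv2.cvtColor(c['img'],cv2.COLOR_RGB2HSV);H,S,V=[hsv[...,i].astype(int) for i in range(3)]
        r=np.linalg.norm(P[...,:2]-cen[:2],axis=-1);zc=p[2]+.025
        b=(r<.07)&(H>100)&(H<130)&(S>120)&(V>50)&(P[...,2]>zc-.03)
        m=(r<.06)&(H<25)&(S>90)&(P[...,2]>zc-.02)&(P[...,2]<zc+.05)
        q=P[m];A=np.c_[q[:,:2]-q[:,:2].mean(0),np.ones(len(q))];k=np.linalg.lstsq(A,q[:,2],rcond=None)[0]
        print(nm,'exp centre',cen.round(3),'dish n',m.sum(),q.mean(0).round(3),'tilt deg',np.degrees(k[:2]).round(1),'ball',b.sum(),P[b].mean(0).round(3) if b.sum() else None)
dish()
E
python3 dish.py
```

```text
clock: 19.15
eef_pos: [0.4722, -0.1674, 0.0187]
tcp_rot: [-3.141, 0.0, -3.034]
ft_force: [1.0, 0.3, -1.6]
opening: 0.0144
grasp_force: 97.6
side exp centre [ 0.567 -0.157  0.   ] dish n 927 [ 0.575 -0.162  0.049] tilt deg [2.6 0.4] ball 44 [ 0.564 -0.164  0.061]
top exp centre [ 0.567 -0.157  0.   ] dish n 755 [ 0.574 -0.144  0.048] tilt deg [1.8 3.2] ball 19 [ 0.566 -0.157  0.062]
```

```bash
python3 -m handwheel '{"slide":[[0,0,0.04],[0,0,0.08],[0,0,0.12],[0,0,0.15],[0,0,0.15],[0,0,0.15],[0,0,0.15],[0,0,0.15]],"angular":[[0,0,0],[0,0,0],[0,0,0],[0,0,0],[0,0,0],[0,0,0],[0,0,0],[0,0,0]],"gripper":[-1,-1,-1,-1,-1,-1,-1,-1]}' >/dev/null
python3 -m handwheel '{"slide":[[0,0,0.15],[0,0,0.15],[0,0,0.15],[0,0,0.15],[0,0,0.15],[0,0,0.15],[0,0,0.15],[0,0,0.15]],"angular":[[0,0,0],[0,0,0],[0,0,0],[0,0,0],[0,0,0],[0,0,0],[0,0,0],[0,0,0]],"gripper":[-1,-1,-1,-1,-1,-1,-1,-1]}' >/dev/null
python3 -m handwheel '{"slide":[[0,0,0.12],[0,0,0.1],[0,0,0.07],[0,0,0.04],[0,0,0.02],[0,0,0],[0,0,0],[0,0,0]],"angular":[[0,0,0],[0,0,0],[0,0,0],[0,0,0],[0,0,0],[0,0,0],[0,0,0],[0,0,0]],"gripper":[-1,-1,-1,-1,-1,-1,-1,-1]}'
python3 dish.py
python3 - <<'E'
import numpy as np
from cell import get_obs
p=np.array(get_obs()['eef_pos']);a=.108
# ccw about dish centre, 40 rows incl. ramps
w=np.r_[np.linspace(.2,1,5),np.ones(30),np.linspace(1,.2,5)];w*=np.pi/2/w.sum()
t=a+np.r_[0,np.cumsum(w)];X=-.0945*np.c_[np.cos(t),np.sin(t)];d=np.diff(X,axis=0)/.05
e=np.zeros(2);o=[]
for k in np.diff(X,axis=0)/.05:
    r=np.round(k+e,2);e+=k-r;o.append(r.tolist())
for i in range(0,40,8):print(o[i:i+8],(w[i:i+8]/(np.pi/4)).round(3).tolist())
E
```

```text
clock: 22.25
eef_pos: [0.472, -0.1673, 0.1454]
tcp_rot: [3.141, -0.0, -3.034]
ft_force: [0.0, 0.6, -2.0]
opening: 0.0144
grasp_force: 97.6
side exp centre [ 0.566 -0.157  0.   ] dish n 914 [ 0.575 -0.161  0.176] tilt deg [ 1.7 -0.3] ball 54 [ 0.564 -0.163  0.186]
top exp centre [ 0.566 -0.157  0.   ] dish n 954 [ 0.574 -0.145  0.174] tilt deg [1.5 3.4] ball 24 [ 0.566 -0.156  0.188]
[[0.0, -0.02], [0.01, -0.03], [0.0, -0.05], [0.01, -0.06], [0.02, -0.08], [0.02, -0.08], [0.03, -0.08], [0.03, -0.08]] [0.011, 0.022, 0.033, 0.044, 0.056, 0.056, 0.056, 0.056]
[[0.03, -0.08], [0.03, -0.07], [0.04, -0.07], [0.04, -0.08], [0.05, -0.06], [0.04, -0.07], [0.05, -0.07], [0.06, -0.06]] [0.056, 0.056, 0.056, 0.056, 0.056, 0.056, 0.056, 0.056]
[[0.05, -0.06], [0.06, -0.06], [0.06, -0.06], [0.06, -0.05], [0.07, -0.05], [0.07, -0.05], [0.07, -0.04], [0.07, -0.04]] [0.056, 0.056, 0.056, 0.056, 0.056, 0.056, 0.056, 0.056]
[[0.07, -0.04], [0.08, -0.04], [0.07, -0.03], [0.08, -0.03], [0.08, -0.02], [0.08, -0.02], [0.08, -0.02], [0.08, -0.01]] [0.056, 0.056, 0.056, 0.056, 0.056, 0.056, 0.056, 0.056]
[[0.08, -0.01], [0.08, -0.01], [0.09, -0.01], [0.08, 0.0], [0.06, 0.01], [0.05, 0.0], [0.04, 0.0], [0.01, 0.0]] [0.056, 0.056, 0.056, 0.056, 0.044, 0.033, 0.022, 0.011]
```

```bash
python3 -m handwheel '{"slide":[[0,-0.02,0],[0.01,-0.03,0],[0,-0.05,0],[0.01,-0.06,0],[0.02,-0.08,0],[0.02,-0.08,0],[0.03,-0.08,0],[0.03,-0.08,0]],"angular":[[0,0,0.011],[0,0,0.022],[0,0,0.033],[0,0,0.044],[0,0,0.056],[0,0,0.056],[0,0,0.056],[0,0,0.056]],"gripper":[-1,-1,-1,-1,-1,-1,-1,-1]}'
python3 -m handwheel '{"slide":[[0.03,-0.08,0],[0.03,-0.07,0],[0.04,-0.07,0],[0.04,-0.08,0],[0.05,-0.06,0],[0.04,-0.07,0],[0.05,-0.07,0],[0.06,-0.06,0]],"angular":[[0,0,0.056],[0,0,0.056],[0,0,0.056],[0,0,0.056],[0,0,0.056],[0,0,0.056],[0,0,0.056],[0,0,0.056]],"gripper":[-1,-1,-1,-1,-1,-1,-1,-1]}' >/dev/null
python3 -m handwheel '{"slide":[[0.05,-0.06,0],[0.06,-0.06,0],[0.06,-0.06,0],[0.06,-0.05,0],[0.07,-0.05,0],[0.07,-0.05,0],[0.07,-0.04,0],[0.07,-0.04,0]],"angular":[[0,0,0.056],[0,0,0.056],[0,0,0.056],[0,0,0.056],[0,0,0.056],[0,0,0.056],[0,0,0.056],[0,0,0.056]],"gripper":[-1,-1,-1,-1,-1,-1,-1,-1]}'
python3 dish.py
```

```text
clock: 23.35
eef_pos: [0.4781, -0.1917, 0.1455]
tcp_rot: [-3.141, -0.0, -2.769]
ft_force: [0.2, 0.3, -1.7]
opening: 0.0141
grasp_force: 97.6
clock: 25.35
eef_pos: [0.5208, -0.2403, 0.1455]
tcp_rot: [-3.141, -0.0, -2.066]
ft_force: [0.8, 0.7, -2.0]
opening: 0.0144
grasp_force: 97.6
side exp centre [ 0.566 -0.157  0.   ] dish n 172 [ 0.551 -0.154  0.176] tilt deg [-0.4  0.7] ball 0 None
top exp centre [ 0.566 -0.157  0.   ] dish n 1352 [ 0.566 -0.156  0.175] tilt deg [-0.   0.6] ball 24 [ 0.565 -0.155  0.188]
```

```bash
python3 -m handwheel '{"slide":[[0.07,-0.04,0],[0.08,-0.04,0],[0.07,-0.03,0],[0.08,-0.03,0],[0.08,-0.02,0],[0.08,-0.02,0],[0.08,-0.02,0],[0.08,-0.01,0]],"angular":[[0,0,0.056],[0,0,0.056],[0,0,0.056],[0,0,0.056],[0,0,0.056],[0,0,0.056],[0,0,0.056],[0,0,0.056]],"gripper":[-1,-1,-1,-1,-1,-1,-1,-1]}' >/dev/null
python3 -m handwheel '{"slide":[[0.08,-0.01,0],[0.08,-0.01,0],[0.09,-0.01,0],[0.08,0,0],[0.06,0.01,0],[0.05,0,0],[0.04,0,0],[0.01,0,0]],"angular":[[0,0,0.056],[0,0,0.056],[0,0,0.056],[0,0,0.056],[0,0,0.044],[0,0,0.033],[0,0,0.022],[0,0,0.011]],"gripper":[-1,-1,-1,-1,-1,-1,-1,-1]}'
python3 -m handwheel '{"slide":[[0,0,0],[0,0,0],[0,0,0],[0,0,0],[0,0,0],[0,0,0],[0,0,0],[0,0,0]],"angular":[[0,0,0],[0,0,0],[0,0,0],[0,0,0],[0,0,0],[0,0,0],[0,0,0],[0,0,0]],"gripper":[-1,-1,-1,-1,-1,-1,-1,-1]}'
python3 dish.py; python3 - <<'E'
from h import *
a=cap('top')['img'][110:240,270:440];b=cap('side')['img'][140:280,280:440]
cv2.imwrite('pics/f.png',cv2.cvtColor(np.hstack([cv2.resize(a,(400,306)),cv2.resize(b,(400,306))]),cv2.COLOR_RGB2BGR))
E
```

```text
clock: 27.45
eef_pos: [0.5762, -0.2514, 0.1455]
tcp_rot: [-3.142, -0.0, -1.453]
ft_force: [-0.4, -0.2, -1.9]
opening: 0.0143
grasp_force: 97.6
clock: 28.45
eef_pos: [0.5761, -0.2513, 0.1455]
tcp_rot: [3.142, 0.0, -1.454]
ft_force: [0.2, -0.0, -2.2]
opening: 0.0143
grasp_force: 97.6
side exp centre [ 0.565 -0.157  0.   ] dish n 926 [ 0.561 -0.15   0.176] tilt deg [-0.   1.5] ball 52 [ 0.561 -0.162  0.187]
top exp centre [ 0.565 -0.157  0.   ] dish n 1307 [ 0.566 -0.155  0.175] tilt deg [0.5 1.2] ball 26 [ 0.563 -0.155  0.188]
```

View pics/f.png

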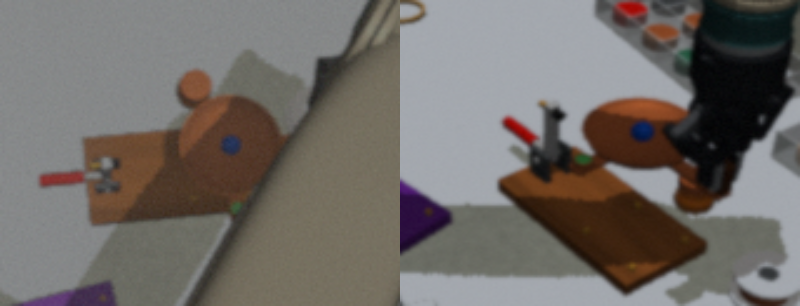

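The clamp is open, and the dish is held level, turned 90.5°, with the ball at the centre. I'll let it settle briefly and hand in.

```bash
python3 -m handwheel '{"slide":[[0,0,0],[0,0,0],[0,0,0],[0,0,0],[0,0,0],[0,0,0],[0,0,0],[0,0,0]],"angular":[[0,0,0],[0,0,0],[0,0,0],[0,0,0],[0,0,0],[0,0,0],[0,0,0],[0,0,0]],"gripper":[-1,-1,-1,-1,-1,-1,-1,-1]}' >/dev/null; python3 dish.py; python3 -c "
from cell import hand_in;print(hand_in())"
```

```text
side exp centre [ 0.565 -0.157  0.   ] dish n 931 [ 0.561 -0.15   0.176] tilt deg [0.1 1.4] ball 54 [ 0.561 -0.162  0.187]
top exp centre [ 0.565 -0.157  0.   ] dish n 1313 [ 0.566 -0.155  0.175] tilt deg [0.4 1. ] ball 26 [ 0.563 -0.155  0.188]
the job is handed in; nothing more can be done
None
```

I handed the job in at about 30 s: the clamp rested closed on the stone for over a second and was swung fully back open, and the dish is held still about 16 cm above the bench, turned about 90°, level to within 1–1.5° by camera, with the ball about 2–3 mm from centre.

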